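# Put the sockets back in the socket rail in order of size

### The job

The changeover is done, so put the loose sockets away: stand the four sockets in the socket rail in order of size, the smallest socket in the smallest recess and so on up to the largest in the largest. Each must stand right down on the floor of its recess, upright with the hexagon up, and be let go. Leave the ratchet and the jar on the mat where they are.

Things in the scene. Friction and masses are not known exactly. Their poses are not given: they have to be found in the camera images.
- socket_1: The smallest of four bright steel sockets: 38 mm tall, a plain cylinder 21 mm across, dark 14 mm hexagon opening in the top; about 70 g. Stands hexagon up on the grey-blue bench mat (mat top 3 mm above the table). Origin: centre of its underside; z up; its yaw means nothing.
- socket_2: The second smallest of four bright steel sockets: 42 mm tall, foot 26 mm across up to 16 mm, then widening to a head 29 mm across, straight from 20 mm to the top, dark 21 mm hexagon opening in the top; about 110 g. Stands hexagon up on the grey-blue bench mat (mat top 3 mm above the table). Origin: centre of its underside; z up; its yaw means nothing.
- socket_3: The second largest of four bright steel sockets: 47 mm tall, foot 31 mm across up to 19 mm, then widening to a head 37 mm across, straight from 25 mm to the top, dark 27 mm hexagon opening in the top; about 190 g. Stands hexagon up on the grey-blue bench mat (mat top 3 mm above the table). Origin: centre of its underside; z up; its yaw means nothing.
- socket_4: The largest of four bright steel sockets: 52 mm tall, foot 37 mm across up to 21 mm, then widening to a head 47 mm across, straight from 29 mm to the top, dark 34 mm hexagon opening in the top; about 320 g. Stands hexagon up on the grey-blue bench mat (mat top 3 mm above the table). Origin: centre of its underside; z up; its yaw means nothing.
- recess_1: The smallest recess of the socket rail, for socket_1: round, 37 mm across, 8 mm deep, blue floor, in a black insert 50 mm along the rail, 70 mm across. Origin: on the recess axis, 6 mm above the table; recess floor 8 mm, insert top 16 mm above the origin. y runs along the rail towards the larger recesses, z up. The inserts lie in a row by size in a fixed aluminium rail, at any angle.
- recess_2: The second smallest recess of the socket rail, for socket_2: round, 42 mm across, 8 mm deep, blue floor, in a black insert 55 mm along the rail, 70 mm across. Origin: on the recess axis, 6 mm above the table; recess floor 8 mm, insert top 16 mm above the origin. y runs along the rail towards the larger recesses, z up. Its neighbours' centres are 54 mm (recess_1) and 59 mm (recess_3) away.
- recess_3: The second largest recess of the socket rail, for socket_3: round, 47 mm across, 8 mm deep, blue floor, in a black insert 60 mm along the rail, 70 mm across. Origin: on the recess axis, 6 mm above the table; recess floor 8 mm, insert top 16 mm above the origin. y runs along the rail towards the larger recesses, z up. Its neighbours' centres are 59 mm (recess_2) and 64 mm (recess_4) away.
- recess_4: The largest recess of the socket rail, for socket_4: round, 53 mm across, 8 mm deep, blue floor, in a black insert 66 mm along the rail, 70 mm across. Origin: on the recess axis, 6 mm above the table; recess floor 8 mm, insert top 16 mm above the origin. y runs along the rail towards the larger recesses, z up. The rail's blue end caps stand 24 mm above the table.
- ratchet: Ratchet handle lying loose on the mat between the sockets, to be left alone: steel and blue, 243 mm long along its y axis, head (36 mm across, 25 mm high, with a square drive stub up to 39 mm) at +102 mm, blue grip 25 mm thick at the -y end. Origin: on the mat, under the middle of its length.
- jar: Small white jar with a red lid standing loose on the mat near its far edge, to be left alone: 42 mm in diameter, 55 mm tall. Origin: centre of its underside.

How it is judged:
By the outcome, as a careful person would: the job done as asked, in the order asked, and still so for the second after the job is handed in, with the robot touching nothing.
It also fails if it takes over 99 s, if anything falls off the work surface, if the arm or the gripper's body presses on something with over 40 N, if the wrist force passes 120 N, or if a joint passes its speed limit or range.

### The arm

A 6-joint arm with a two-finger parallel gripper is mounted at the origin on the work surface. World frame = base frame: x ahead of the robot, y to its left, z up, the work surface at z = 0. Lengths are in m, angles in rad, forces in N, time in s.
With the tool pointing down it reaches from about 0.275 to 0.75 m from the base axis. Payload 10.2 kg.
Tool frame: the origin (TCP) lies where the fingers leave the gripper's body, on its centre line; the fingertips stand 73 mm ahead of it and the grasp point (between the pads) lies 54 mm ahead of it (r.grip_point_offset is the distance from the TCP to the grasp point, in m); z points along the fingers, y is the line along which they close (so a half turn about z gives the same grasp; the last joint's range is limited). The gripper opens to 85 mm and grips with 20 to 120 N. Pads are 22 mm wide; open, the fingers measure 114 mm over their backs; the gripper's body (76 mm by 85 mm) begins 54 mm behind the grasp point. The pads swing forward as they close: fully open they stand 13 mm farther back than shut.
Start: joints at [-1.531, 0.313, 1.498, -0, 1.331, -0.223], TCP at [0.136, -0.507, 0.304] pointing down, gripper open.
Joint ranges: [-2.94, 2.94], [-0.97, 2.17], [0.19, 2.56], [-1.23, 4.37], [0.02, 3.11], [-2.88, 2.88]. Speed limits (rad/s): [2.39, 2.39, 3.01, 3.14, 3.14, 3.14].

### API

Orientations are given as a unit quaternion [w, x, y, z].
In Python, from workcell import r, imaging, workorder gives the robot as it stands (r), with the cameras (imaging) and the job (workorder).
- The arm moves only by the tool creep_tool, called after ">>>" as name(argument=value, ...) on one line, values as JSON. Schema: {"type":"object","properties":{"offsets":{"type":"array","items":{"type":"array","prefixItems":[{"type":"array","items":{"type":"number"},"minItems":3,"maxItems":3},{"type":"array","items":{"type":"number"},"minItems":3,"maxItems":3},{"type":"number"}],"minItems":3,"maxItems":3},"minItems":1,"maxItems":8},"squeeze":{"type":"number"},"only":{"type":"string"},"quiet":{"type":"boolean"},"lines":{"type":"string"}},"required":["offsets"],"additionalProperties":false}. offsets is a list of rows, 1 to 8 of them, each written [[dx, dy, dz], [rx, ry, rz], opening]: dx, dy, dz in units of 20 mm, then a rotation vector rx, ry, rz in units of 0.2 rad, then the finger opening in m; each row shifts and turns the commanded pose from where the row before left it, along the tool's axes as they then stand; what a row does not reach is not made up. A row lasts 1/8 s, in which the tool goes at most 0.0625 m and 0.188 rad, less where a joint would pass 70% of its speed; a pose out of reach is approached as far as the arm can. The fingers move at their own pace and stop on an object; squeeze is the grip in N (left out, the last holds). Time passes only in rows, so rows that do not move let the fingers close. The tool returns the time, the measured TCP pose, the force, the opening and the grip force at its end. only (a regular expression) keeps the lines of the reply that match it, lines (a string "A,B") keeps lines A to B, and quiet returns only ok. Input that does not fit is refused with a message, and nothing moves.
- r.sense(): the state, without advancing time (a new reading comes with each control period).
- imaging.grab_frame(name): name is "scene" or "top" or "wrist"; returns a dict with "pixels" (384x512x3 uint8, blue, green, red), "fx", "fy", "cx", "cy" (pixels), "view" (4x4, takes a point from world to camera coordinates). Camera axes: x right, y down, z forward; pixel columns grow to the right and rows downward; lengths in m; the calibration is good to about 2 mm. A picture is of the moment at which its call begins. There is no depth.
- workorder.hand_in(): hands the job in; it is judged then, once.
The state is a dict: "t": time; "q": joint angles; "joint_vel": joint speeds; "joint_efforts": joint torques, N m; "tool_pos": TCP position; "tool_rot": TCP orientation; "contact_force": force on the tool from outside, world axes, zero at the start; "wrist_torque": the same for the moment, N m; "width": finger opening in m; "gripper_force": force on a finger pad.
Only numpy, scipy, OpenCV 4.12 (cv2) and the standard library are available. Lean on these libraries where they do the work, as an engineer would, in place of code of your own. Each camera call takes 0.05 s, during which the arm holds its last target. There are 200 camera calls.

## Working session

There is one attempt and no reset: what is moved stays moved. The work goes in short steps, Python scripts to look and compute and a tool call to move; the robot and the scene stay as the last step left them, time stands still between calls to the robot, and variables do not carry over. Pictures are saved under pics/ and viewed, at most 14 in all, crops included, and the job is handed in when it is done.

```bash
ls; mkdir -p pics
```

Run:
```python
from workcell import r, imaging, workorder
import cv2,numpy as np
np.set_printoptions(precision=4,suppress=True)
for n in ("scene","top","wrist"):
    f=imaging.grab_frame(n); cv2.imwrite(f"pics/{n}0.png",f["pixels"]); np.savez(f"pics/{n}0.npz",**f)
    V=np.array(f["view"]); print(n,f["fx"],f["cx"],f["cy"],-V[:3,:3].T@V[:3,3],V[2,:3])
s=r.sense(); print(s["tool_pos"],s["tool_rot"],s["t"],s["width"])
```

```text
pics
workcell.py
scene 361.43680081757964 255.2125641771966 190.24827980534738 [ 0.9958 -0.0149  0.5421] [-0.6401  0.0371 -0.7674]
top 443.7079178361446 261.32547564628504 185.80016306837987 [ 0.3452 -0.005   1.0247] [ 0.2097 -0.0203 -0.9775]
wrist 295.3945376012686 257.10161794802724 186.4204695062096 [ 0.2015 -0.4902  0.3737] [-0.2607 -0.0685 -0.963 ]
[ 0.1364 -0.5069  0.3035] [-0.0005  0.9914  0.131   0.0001] 0.15 0.08563380398323737
```

View pics/top0.png

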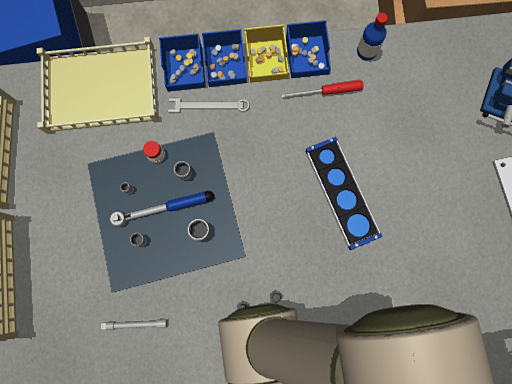

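View pics/scene0.png

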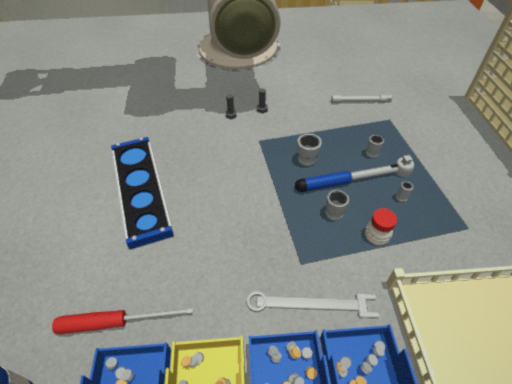

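The top view shows the sockets at about (126,188), (137,240), (182,170) and (199,230), and the blue recesses at about (327,157), (336,177), (346,200) and (358,225). In the scene view the sockets are at (404,190), (374,146), (337,205) and (309,150). The ratchet and jar lie between them on the mat.

Create h.py:
```python
import cv2,numpy as np
np.set_printoptions(precision=4,suppress=True)
def ray(f,uv):
    V=np.array(f["view"]);R=V[:3,:3]
    d=R.T@np.array([(uv[0]-f["cx"])/f["fx"],(uv[1]-f["cy"])/f["fy"],1.]); return -R.T@V[:3,3],d/np.linalg.norm(d)
def plane(f,uv,z):
    o,d=ray(f,uv); return o+d*(z-o[2])/d[2]
def proj(f,p):
    V=np.array(f["view"]);c=V[:3,:3]@np.asarray(p)+V[:3,3]; return np.array([f["fx"]*c[0]/c[2]+f["cx"],f["fy"]*c[1]/c[2]+f["cy"]])
def tri(f1,a,f2,b):
    o1,d1=ray(f1,a);o2,d2=ray(f2,b)
    s,*_=np.linalg.lstsq(np.c_[d1,-d2],o2-o1,rcond=None)
    p,q=o1+s[0]*d1,o2+s[1]*d2; return (p+q)/2,np.linalg.norm(p-q)
def blobs(mask,amin=15):
    out=[]
    for c in cv2.findContours(mask.astype(np.uint8),cv2.RETR_EXTERNAL,cv2.CHAIN_APPROX_NONE)[0]:
        if len(c)>=5 and cv2.contourArea(c)>amin:
            out.append((cv2.fitEllipse(c),cv2.contourArea(c)))
    return out
def blue(im):
    h=cv2.cvtColor(im,cv2.COLOR_BGR2HSV); return (h[...,0]>95)&(h[...,0]<125)&(h[...,1]>130)&(h[...,2]>150)
```

Run:
```python
from h import *
T=np.load("pics/top0.npz");S=np.load("pics/scene0.npz")
for n,f,(u0,u1,v0,v1) in (("top",T,(300,390,130,255)),("scene",S,(105,180,130,250))):
    m=np.zeros((384,512),bool);m[v0:v1,u0:u1]=blue(f["pixels"])[v0:v1,u0:u1]
    for e,a in blobs(m): print(n,np.round(e[0],1),np.round(e[1],1),a,plane(f,e[0],.014))
def crop(f,c,k=24): 
    u,v=c; return cv2.resize(f["pixels"][v-k:v+k,u-k:u+k],(200,200),interpolation=cv2.INTER_NEAREST)
a=np.vstack([np.hstack([crop(T,c) for c in((126,188),(137,240),(182,170),(199,230))]),np.hstack([crop(S,c) for c in((404,190),(374,146),(337,205),(309,150))])])
cv2.imwrite("pics/crops.png",a)
```

```text
top [366.  240.3] [ 3.3 20.4] 36.0 [ 0.4096 -0.2477  0.014 ]
top [357.8 225. ] [20.8 22.3] 362.5 [ 0.4462 -0.2347  0.014 ]
top [346.1 199.3] [17.9 19. ] 265.5 [ 0.508  -0.2172  0.014 ]
top [335.9 176.6] [15.3 16.7] 198.5 [ 0.5642 -0.2017  0.014 ]
top [326.5 156.3] [12.9 14. ] 140.5 [ 0.6156 -0.187   0.014 ]
top [321.2 143.6] [ 2.8 18.2] 27.0 [ 0.6479 -0.179   0.014 ]
scene [148.7 233.7] [ 3.  30.9] 56.0 [ 0.6377 -0.1812  0.014 ]
scene [146.3 221.9] [13.  20.1] 204.0 [ 0.612  -0.1884  0.014 ]
scene [141.5 199.8] [13.2 21.7] 222.5 [ 0.5603 -0.2034  0.014 ]
scene [136.9 177.8] [13.3 22.9] 237.5 [ 0.5035 -0.2194  0.014 ]
scene [132.6 156.1] [13.6 24.5] 260.0 [ 0.4411 -0.2368  0.014 ]
scene [129.3 141.9] [ 1.9 19. ] 17.5 [ 0.3964 -0.2501  0.014 ]
```

View pics/crops.png

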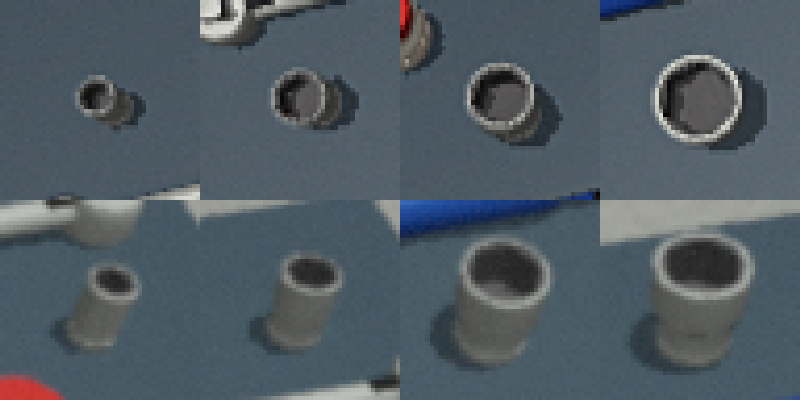

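Run:
```python
from h import *
T=np.load("pics/top0.npz");S=np.load("pics/scene0.npz")
t=[(124.8,186.8),(136.0,238.8),(181.7,168.3),(198.3,229.0)];s=[(406.6,185.4),(376.1,139),(337.7,198.3),(309.2,141.6)]
for a,b,h in zip(t,s,(41,45,50,55)): print(h,tri(T,a,S,b),plane(T,a,h/1000),plane(S,b,h/1000))
print("caps",tri(T,(366,240.3),S,(129.3,141.9)),tri(T,(321.2,143.6),S,(148.7,233.7)))
for a,b in zip([(357.8,225),(346.1,199.3),(335.9,176.6),(326.5,156.3)],[(132.6,156.1),(136.9,177.8),(141.5,199.8),(146.3,221.9)]): print("rec",tri(T,a,S,b))
```

```text
41 (array([0.5893, 0.2835, 0.0401]), np.float64(0.0011916457249894184)) [0.5889 0.2827 0.041 ] [0.5901 0.2837 0.041 ]
45 (array([0.4678, 0.2624, 0.045 ]), np.float64(0.0002035461164315086)) [0.4678 0.2626 0.045 ] [0.4678 0.2624 0.045 ]
50 (array([0.6153, 0.15  , 0.0493]), np.float64(0.0005623034775725668)) [0.615  0.1497 0.05  ] [0.6158 0.1501 0.05  ]
55 (array([0.4729, 0.1237, 0.0539]), np.float64(0.0012590739129775391)) [0.4726 0.1229 0.055 ] [0.474 0.124 0.055]
caps (array([ 0.4089, -0.2451,  0.025 ]), np.float64(0.00016701670761554044)) (array([ 0.6448, -0.1775,  0.0246]), np.float64(0.0007549839535636557))
rec (array([ 0.4458, -0.2343,  0.0184]), np.float64(0.0011415161109121156))
rec (array([ 0.5076, -0.2171,  0.0184]), np.float64(0.0014553541736095326))
rec (array([ 0.5635, -0.2015,  0.0178]), np.float64(0.0009609089856549103))
rec (array([ 0.6146, -0.1868,  0.0176]), np.float64(0.0008528548778558955))
```

Create go.py:
```python
import sys,json
from h import *
from workcell import r, imaging, workorder
from scipy.spatial.transform import Rotation as Ro
P={'s1':(.5893,.2832),'s2':(.4678,.2625),'s3':(.6153,.1499),'s4':(.4732,.1235),'r1':(.6146,-.1868),'r2':(.5635,-.2015),'r3':(.5076,-.2171),'r4':(.4458,-.2343)}
s=r.sense();w,x,y,z=s["tool_rot"];R=Ro.from_quat([x,y,z,w])
print(s["t"],"pos",np.array(s["tool_pos"]),"yaw",R.as_matrix()[:2,0],"tilt",R.as_matrix()[:2,2])
for k,zz in zip(sys.argv[1::2],sys.argv[2::2]):
    d=R.inv().apply(np.array([*P[k],float(zz)])-s["tool_pos"]); print(k,zz,d,"norm",np.linalg.norm(d))
```

```bash
python3 go.py s4 .2 s4 .099
```

```text
0.15 pos [ 0.1364 -0.5069  0.3035] yaw [0.9657 0.2598] tilt [-0.     0.001]
s4 .2 [ 0.489  -0.5211  0.1041] norm 0.7221654187688196
s4 .099 [ 0.489  -0.521   0.2051] norm 0.7433881011863335
```

The manual's scale: shifts go in units of 20 mm and turns go in units of 0.2 rad. Converting my numbers, -0.032 m is -1.6, 0.03 m is 1.5.

>>> creep_tool(offsets=[[[1.5,-1.6,0],[0,0,0],0.085],[[1.5,-1.6,0],[0,0,0],0.085],[[1.5,-1.6,0],[0,0,0],0.085],[[1.5,-1.6,0],[0,0,0],0.085],[[1.5,-1.6,0.5],[0,0,0],0.085],[[1.5,-1.6,0.5],[0,0,0],0.085],[[1.5,-1.6,0.5],[0,0,0],0.085],[[1.5,-1.6,0.5],[0,0,0],0.085]], squeeze=60)

```text
t: 1.15
tool_pos: [0.302, -0.1961, 0.2636]
tool_rot: [0.0, 0.991, 0.131, 0.0]
contact_force: [0.0, 0.0, -0.6]
width: 0.0849
gripper_force: 0.0
```

>>> creep_tool(offsets=[[[1.5,-1.6,0.5],[0,0,0],0.085],[[1.5,-1.6,0.5],[0,0,0],0.085],[[1.5,-1.6,0.5],[0,0,0],0.085],[[1.5,-1.6,0.5],[0,0,0],0.085],[[1.5,-1.6,0.5],[0,0,0],0.085],[[1.5,-1.6,0],[0,0,0],0.085],[[0,0,0],[0,0,0],0.085]])

```text
t: 2.02
tool_pos: [0.426, 0.0366, 0.2136]
tool_rot: [-0.0, 0.991, 0.133, -0.0]
contact_force: [-1.1, 0.1, -0.3]
width: 0.0848
gripper_force: 0.0
```

```bash
python3 go.py s4 .2 s4 .099
```

```text
2.025 pos [0.426  0.0366 0.2136] yaw [0.9647 0.2634] tilt [-0.0004  0.0003]
s4 .2 [ 0.0684 -0.0714  0.0136] norm 0.09979142124834196
s4 .099 [ 0.0684 -0.0713  0.1146] norm 0.15133866449788713
```

>>> creep_tool(offsets=[[[1.7,-1.8,0],[0,0,0],0.085],[[1.7,-1.775,0.7],[0,0,0],0.085],[[0,0,0],[0,0,0],0.085]])

```text
t: 2.4
tool_pos: [0.4728, 0.1226, 0.1988]
tool_rot: [-0.0, 0.991, 0.132, -0.001]
contact_force: [-0.6, -0.0, -0.2]
width: 0.085
gripper_force: 0.0
```

```bash
python3 go.py s4 .2 s4 .099
```

Run:
```python
from workcell import r, imaging, workorder
from h import *
f=imaging.grab_frame("wrist");im=f["pixels"].copy()
for p in ((.4732,.1235,.055),(.6153,.1499,.05),(.4678,.2625,.045),(.5893,.2832,.041)):
    u=proj(f,p);print(u);cv2.drawMarker(im,tuple(int(round(a)) for a in u),(0,0,255),cv2.MARKER_CROSS,9,1)
cv2.imwrite("pics/w1.png",im)
```

```text
2.4 pos [0.4728 0.1226 0.1988] yaw [0.965  0.2622] tilt [-0.0018  0.    ]
s4 .2 [ 0.0006 -0.0007 -0.0012] norm 0.0015319186901553807
s4 .099 [ 0.0008 -0.0007  0.0998] norm 0.09982347549303758
[255.4349 194.4958]
[273.3054 -21.997 ]
[ 77.7371 151.5774]
[ 68.5266 -33.3662]
```

View pics/w1.png

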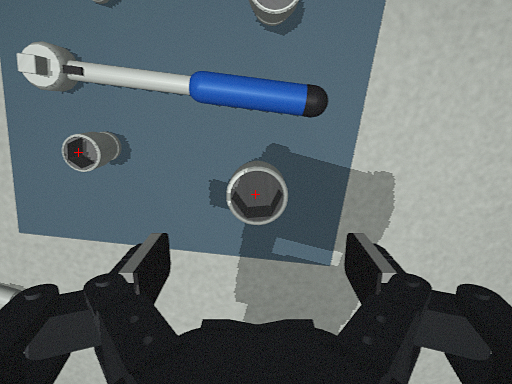

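The wrist view puts the socket_4 rim centre at about (257,193), against a prediction of (255,194). Socket_2 is at (80,152), also as predicted. The ratchet is well clear of the fingers.

In the tool's units: 0.035 m is 1.75, 0.03 m is 1.5.

>>> creep_tool(offsets=[[[0,0,1.75],[0,0,0],0.085],[[0,0,1.75],[0,0,0],0.085],[[0,0,1.5],[0,0,0],0.085],[[0,0,0],[0,0,0],0.04],[[0,0,0],[0,0,0],0.03],[[0,0,0],[0,0,0],0.03],[[0,0,0],[0,0,0],0.03],[[0,0,0],[0,0,0],0.03]], squeeze=60)

```text
t: 3.45
tool_pos: [0.4732, 0.1212, 0.1018]
tool_rot: [0.0, 0.991, 0.131, 0.001]
contact_force: [-3.7, -1.2, 6.3]
width: 0.0449
gripper_force: 60.8
```

```bash
python3 go.py r4 .21 r4 .11
```

```text
3.45 pos [0.4732 0.1212 0.1018] yaw [0.9657 0.2598] tilt [ 0.0026 -0.0003]
r4 .21 [-0.1185  0.3362 -0.1081] norm 0.3725591307206908
r4 .11 [-0.1188  0.3361 -0.0081] norm 0.35660287473089614
```

In the tool's units: 0.048 m is 2.4, -0.03 m is -1.5.

>>> creep_tool(offsets=[[[0,0,-1.5],[0,0,0],0.03],[[0,0,-1.5],[0,0,0],0.03],[[-0.85,2.4,0],[0,0,0],0.03],[[-0.85,2.4,0],[0,0,0],0.03],[[-0.85,2.4,0],[0,0,0],0.03],[[-0.85,2.4,0],[0,0,0],0.03],[[-0.85,2.4,0],[0,0,0],0.03],[[-0.85,2.4,0],[0,0,0],0.03]])

```text
t: 4.45
tool_pos: [0.4485, -0.185, 0.161]
tool_rot: [0.001, 0.991, 0.131, 0.001]
contact_force: [1.8, 0.2, -3.6]
width: 0.0455
gripper_force: 63.1
```

>>> creep_tool(offsets=[[[-0.85,2.4,0],[0,0,0],0.03],[[0,0,0],[0,0,0],0.03],[[0,0,0],[0,0,0],0.03]])

```text
t: 4.82
tool_pos: [0.4448, -0.2337, 0.1604]
tool_rot: [-0.0, 0.991, 0.131, 0.0]
contact_force: [0.6, 0.6, -4.5]
width: 0.0452
gripper_force: 63.2
```

```bash
python3 go.py r4 .113
```

```text
4.825 pos [ 0.4448 -0.2337  0.1604] yaw [0.9658 0.2594] tilt [0.0002 0.0001]
r4 .113 [0.0008 0.0009 0.0474] norm 0.047422223603937476
```

In the tool's units: 0.02 m is 1, 0.004 m is 0.2.

>>> creep_tool(offsets=[[[0.05,0.05,1],[0,0,0],0.03],[[0,0,1],[0,0,0],0.03],[[0,0,0.2],[0,0,0],0.03],[[0,0,0],[0,0,0],0.03]])

```text
t: 5.32
tool_pos: [0.4465, -0.2342, 0.1165]
tool_rot: [0.0, 0.991, 0.131, 0.0]
contact_force: [0.1, -0.2, -2.7]
width: 0.0454
gripper_force: 63.2
```

>>> creep_tool(offsets=[[[0,0,0.1],[0,0,0],0.03],[[0,0,0.05],[0,0,0],0.03],[[0,0,0],[0,0,0],0.03]])

```text
t: 5.7
tool_pos: [0.4463, -0.2347, 0.1131]
tool_rot: [0.0, 0.991, 0.131, 0.0]
contact_force: [-0.2, -0.4, -3.3]
width: 0.0451
gripper_force: 63.2
```

```bash
python3 -c "
from h import *
from workcell import r, imaging, workorder
f=imaging.grab_frame('scene');cv2.imwrite('pics/p4.png',cv2.resize(f['pixels'][90:260,60:240],None,fx=3,fy=3))"
```

```text
(no output)
```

View pics/p4.png

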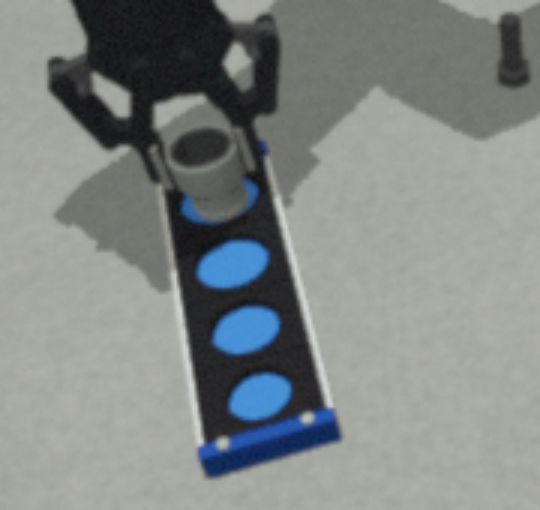

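The scene view shows the socket foot at about (222,205) in the crop. That is centred over recess 4 (220,199) and close to the floor. I'll lower it until it touches.

In the tool's units: 0.001 m is 0.05.

>>> creep_tool(offsets=[[[0,0,0.05],[0,0,0],0.03],[[0,0,0],[0,0,0],0.03]])

```text
t: 6.0
tool_pos: [0.4464, -0.2347, 0.1128]
tool_rot: [0.0, 0.991, 0.131, 0.0]
contact_force: [-3.1, 2.8, 6.8]
width: 0.0451
gripper_force: 64.8
```

>>> creep_tool(offsets=[[[0,0,0.05],[0,0,0],0.03],[[0,0,0],[0,0,0],0.03]])

```text
t: 6.25
tool_pos: [0.4464, -0.2347, 0.1128]
tool_rot: [0.0, 0.991, 0.131, 0.0]
contact_force: [-7.1, 4.7, 19.5]
width: 0.045
gripper_force: 65.9
```

>>> creep_tool(offsets=[[[0,0,-0.05],[0,0,0],0.03],[[0,0,0],[0,0,0],0.06],[[0,0,0],[0,0,0],0.07],[[0,0,0],[0,0,0],0.07],[[0,0,0],[0,0,0],0.07],[[0,0,-1.5],[0,0,0],0.075],[[0,0,-2.5],[0,0,0],0.075],[[0,0,-0.5],[0,0,0],0.075]])

```text
t: 7.25
tool_pos: [0.447, -0.2352, 0.2047]
tool_rot: [0.002, 0.991, 0.131, 0.002]
contact_force: [-0.2, -0.4, -0.5]
width: 0.0747
gripper_force: 0.0
```

```bash
python3 go.py s3 .2 s3 .094
```

```text
7.25 pos [ 0.447  -0.2352  0.2047] yaw [0.9656 0.2598] tilt [ 0.004  -0.0034]
s3 .2 [ 0.2626 -0.3281  0.004 ] norm 0.42030096454689814
s3 .094 [ 0.2623 -0.3286  0.11  ] norm 0.43459749913205625
```

>>> creep_tool(offsets=[[[1.5,-1.825,0],[0,0,0],0.075],[[1.5,-1.825,0],[0,0,0],0.075],[[1.5,-1.825,0],[0,0,0],0.075],[[1.5,-1.825,0],[0,0,0],0.075],[[1.5,-1.825,0],[0,0,0],0.075],[[1.5,-1.825,0],[0,0,0],0.075],[[1.5,-1.825,0],[0,0,0],0.075],[[1.5,-1.825,0],[0,0,0],0.075]])

```text
t: 8.25
tool_pos: [0.6024, 0.1112, 0.2008]
tool_rot: [-0.0, 0.991, 0.131, -0.001]
contact_force: [0.7, -0.7, -0.1]
width: 0.0749
gripper_force: 0.0
```

>>> creep_tool(offsets=[[[1.1,-1.825,0],[0,0,0],0.075],[[0,0,0],[0,0,0],0.075],[[0,0,0],[0,0,0],0.075]])

```text
t: 8.62
tool_pos: [0.6136, 0.1502, 0.201]
tool_rot: [0.0, 0.991, 0.131, -0.001]
contact_force: [0.0, 0.6, 0.0]
width: 0.0752
gripper_force: 0.0
```

```bash
python3 go.py s3 .2 s3 .094
```

Run:
```python
from workcell import r, imaging, workorder
from h import *
f=imaging.grab_frame("wrist");im=f["pixels"].copy()
for p in ((.6153,.1499,.05),(.5893,.2832,.041)):
    u=proj(f,p);print(u);cv2.drawMarker(im,tuple(int(round(a)) for a in u),(0,0,255),cv2.MARKER_CROSS,9,1)
cv2.imwrite("pics/w3.png",im)
f=imaging.grab_frame('scene');cv2.imwrite('pics/p4b.png',cv2.resize(f['pixels'][90:260,60:240],None,fx=3,fy=3))
```

```text
8.625 pos [0.6136 0.1502 0.201 ] yaw [0.9657 0.2597] tilt [-0.0015 -0.0003]
s3 .2 [0.0015 0.0007 0.001 ] norm 0.0019792044674901603
s3 .094 [0.0017 0.0007 0.107 ] norm 0.10702433490855878
[257.2557 190.72  ]
[ 88.3315 176.2534]
```

View pics/w3.png

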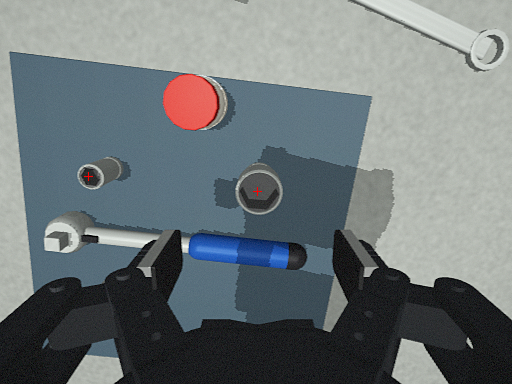

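View pics/p4b.png

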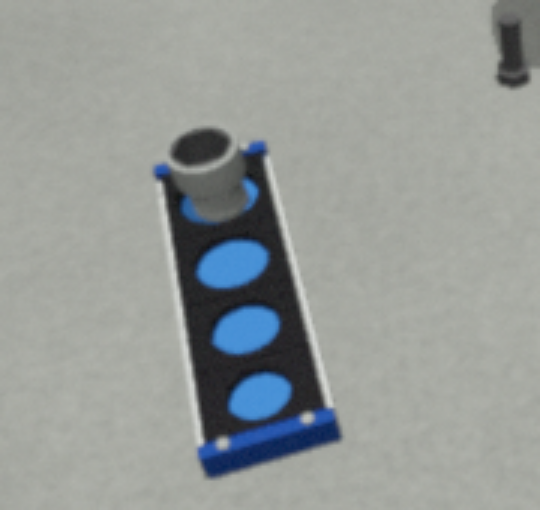

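Socket_4 stands upright in recess 4 and has been released. In the wrist view the socket_3 rim is at (259,190), against a prediction of (257,191). The jar and ratchet are both off the closing line.

In the tool's units: 0.037 m is 1.85, 0.033 m is 1.65.

>>> creep_tool(offsets=[[[0.05,0.05,1.85],[0,0,0],0.075],[[0,0,1.85],[0,0,0],0.075],[[0,0,1.65],[0,0,0],0.075],[[0,0,0],[0,0,0],0.03],[[0,0,0],[0,0,0],0.02],[[0,0,0],[0,0,0],0.02],[[0,0,0],[0,0,0],0.02],[[0,0,0],[0,0,0],0.02]], squeeze=60)

```text
t: 9.72
tool_pos: [0.616, 0.1498, 0.097]
tool_rot: [0.0, 0.991, 0.131, 0.002]
contact_force: [0.2, -1.2, 7.2]
width: 0.0355
gripper_force: 60.0
```

```bash
python3 go.py r3 .155
```

```text
9.725 pos [0.616  0.1498 0.097 ] yaw [0.9657 0.2597] tilt [ 0.0035 -0.0001]
r3 .155 [-0.1998  0.3262 -0.0584] norm 0.3869451421746397
```

In the tool's units: 0.046 m is 2.3, -0.03 m is -1.5.

>>> creep_tool(offsets=[[[0,0,-1.5],[0,0,0],0.02],[[0,0,-1.5],[0,0,0],0.02],[[-1.4,2.3,0],[0,0,0],0.02],[[-1.4,2.3,0],[0,0,0],0.02],[[-1.4,2.3,0],[0,0,0],0.02],[[-1.4,2.3,0],[0,0,0],0.02],[[-1.4,2.3,0],[0,0,0],0.02],[[-1.4,2.3,0],[0,0,0],0.02]])

```text
t: 10.72
tool_pos: [0.5239, -0.1618, 0.1555]
tool_rot: [0.0, 0.991, 0.131, 0.0]
contact_force: [1.0, 0.1, -1.5]
width: 0.0354
gripper_force: 60.3
```

>>> creep_tool(offsets=[[[-1.55,2.45,0],[0,0,0],0.02],[[0,0,0],[0,0,0],0.02],[[0,0,0],[0,0,0],0.02]])

```text
t: 11.1
tool_pos: [0.5074, -0.2153, 0.1552]
tool_rot: [-0.0, 0.991, 0.131, 0.0]
contact_force: [0.5, 0.8, -1.3]
width: 0.0354
gripper_force: 60.4
```

```bash
python3 go.py r3 .108
```

```text
11.1 pos [ 0.5074 -0.2153  0.1552] yaw [0.9657 0.2595] tilt [0.0002 0.0001]
r3 .108 [-0.0003  0.0018  0.0472] norm 0.047197873610745594
```

>>> creep_tool(offsets=[[[0,0.1,1],[0,0,0],0.02],[[0,0,1],[0,0,0],0.02],[[0,0,0.25],[0,0,0],0.02],[[0,0,0.05],[0,0,0],0.02],[[0,0,0],[0,0,0],0.02]])

```text
t: 11.72
tool_pos: [0.5083, -0.2174, 0.1096]
tool_rot: [0.0, 0.991, 0.131, 0.0]
contact_force: [-0.9, -1.5, -1.2]
width: 0.0354
gripper_force: 60.5
```

>>> creep_tool(offsets=[[[0,0,0.05],[0,0,0],0.02],[[0,0,0.05],[0,0,0],0.02],[[0,0,0],[0,0,0],0.02]])

```text
t: 12.1
tool_pos: [0.5081, -0.2176, 0.1079]
tool_rot: [0.0, 0.991, 0.131, 0.0]
contact_force: [-2.1, 2.1, 6.5]
width: 0.0354
gripper_force: 61.3
```

>>> creep_tool(offsets=[[[0,0,0],[0,0,0],0.05],[[0,0,0],[0,0,0],0.06],[[0,0,0],[0,0,0],0.06],[[0,0,0],[0,0,0],0.06],[[0,0,0],[0,0,0],0.06],[[0,0,-1.5],[0,0,0],0.065],[[0,0,-2.5],[0,0,0],0.065],[[0,0,-0.5],[0,0,0],0.065]])

```text
t: 13.1
tool_pos: [0.5087, -0.218, 0.2]
tool_rot: [0.002, 0.991, 0.131, 0.002]
contact_force: [0.0, -0.8, -0.4]
width: 0.0649
gripper_force: 0.0
```

```bash
python3 go.py s2 .2 s2 .089
```

```text
13.1 pos [ 0.5087 -0.218   0.2   ] yaw [0.9656 0.2599] tilt [ 0.0045 -0.0032]
s2 .2 [ 0.0854 -0.4746 -0.0017] norm 0.48224771546553596
s2 .089 [ 0.085  -0.4751  0.1093] norm 0.49484932177721286
```

>>> creep_tool(offsets=[[[0.45,-2.4,0],[0,0,0],0.065],[[0.45,-2.4,0],[0,0,0],0.065],[[0.45,-2.4,0],[0,0,0],0.065],[[0.45,-2.4,0],[0,0,0],0.065],[[0.45,-2.4,0],[0,0,0],0.065],[[0.45,-2.4,0],[0,0,0],0.065],[[0.45,-2.4,0],[0,0,0],0.065],[[0.45,-2.4,0],[0,0,0],0.065]])

```text
t: 14.1
tool_pos: [0.4772, 0.1735, 0.1963]
tool_rot: [0.0, 0.991, 0.131, -0.0]
contact_force: [1.5, -0.0, 0.5]
width: 0.065
gripper_force: 0.0
```

>>> creep_tool(offsets=[[[0.45,-2.4,0],[0,0,0],0.065],[[0.2,-2.15,0],[0,0,0],0.065],[[0,0,0],[0,0,0],0.065],[[0,0,0],[0,0,0],0.065]])

```text
t: 14.6
tool_pos: [0.4665, 0.2629, 0.1964]
tool_rot: [0.0, 0.991, 0.131, -0.0]
contact_force: [0.8, 0.1, 0.8]
width: 0.0648
gripper_force: 0.0
```

```bash
python3 go.py s2 .2 s2 .089
```

Run:
```python
from workcell import r, imaging, workorder
from h import *
f=imaging.grab_frame("wrist");im=f["pixels"].copy()
for p in ((.4678,.2625,.045),(.5893,.2832,.041)):
    u=proj(f,p);print(u);cv2.drawMarker(im,tuple(int(round(a)) for a in u),(0,0,255),cv2.MARKER_CROSS,9,1)
f=imaging.grab_frame('scene');s=cv2.resize(f['pixels'][110:250,80:220],(384,384))
cv2.imwrite("pics/w2.png",cv2.resize(np.hstack([im,s]),(798,342)))
```

```text
14.6 pos [0.4665 0.2629 0.1964] yaw [0.9656 0.2598] tilt [-0.0009 -0.0005]
s2 .2 [ 0.0012  0.0007 -0.0036] norm 0.0038690376427693344
s2 .089 [0.0013 0.0007 0.1074] norm 0.1073786902942846
[257.1079 191.1406]
[273.9243  17.3547]
```

View pics/w2.png

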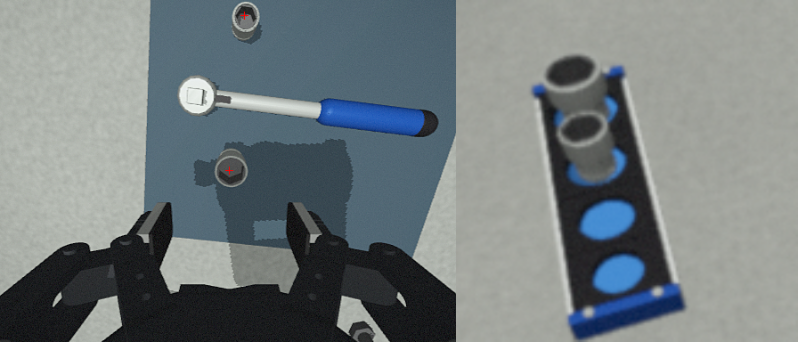

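Sockets 3 and 4 stand upright in their recesses. The socket_2 rim is at (231,169), on the predicted mark.

In the tool's units: 0.037 m is 1.85, 0.033 m is 1.65.

>>> creep_tool(offsets=[[[0.05,0.05,1.85],[0,0,0],0.065],[[0,0,1.85],[0,0,0],0.065],[[0,0,1.65],[0,0,0],0.065],[[0,0,0],[0,0,0],0.02],[[0,0,0],[0,0,0],0.015],[[0,0,0],[0,0,0],0.015],[[0,0,0],[0,0,0],0.015],[[0,0,0],[0,0,0],0.015]], squeeze=50)

```text
t: 15.7
tool_pos: [0.4686, 0.2626, 0.0914]
tool_rot: [-0.0, 0.991, 0.131, 0.001]
contact_force: [0.2, -2.1, 6.6]
width: 0.0276
gripper_force: 49.9
```

```bash
python3 go.py r2 .15
```

```text
15.7 pos [0.4686 0.2626 0.0914] yaw [0.9656 0.2599] tilt [0.0029 0.0005]
r2 .15 [-0.0288  0.4728 -0.0586] norm 0.4772987960058545
```

In the tool's units: -0.003 m is -0.15, 0.048 m is 2.4.

>>> creep_tool(offsets=[[[0,0,-1.5],[0,0,0],0.015],[[0,0,-1.5],[0,0,0],0.015],[[-0.15,2.4,0],[0,0,0],0.015],[[-0.15,2.4,0],[0,0,0],0.015],[[-0.15,2.4,0],[0,0,0],0.015],[[-0.15,2.4,0],[0,0,0],0.015],[[-0.15,2.4,0],[0,0,0],0.015],[[-0.15,2.4,0],[0,0,0],0.015]])

```text
t: 16.7
tool_pos: [0.5254, -0.0218, 0.1504]
tool_rot: [0.0, 0.991, 0.131, 0.0]
contact_force: [1.2, 1.4, -1.6]
width: 0.0275
gripper_force: 49.7
```

>>> creep_tool(offsets=[[[-0.15,2.4,0],[0,0,0],0.015],[[-0.15,2.4,0],[0,0,0],0.015],[[-0.15,2.4,0],[0,0,0],0.015],[[-0.1,2,0],[0,0,0],0.015],[[0,0,0],[0,0,0],0.015],[[0,0,0],[0,0,0],0.015]])

```text
t: 17.45
tool_pos: [0.5622, -0.2, 0.1499]
tool_rot: [-0.0, 0.991, 0.131, -0.0]
contact_force: [0.6, 0.6, -2.6]
width: 0.0278
gripper_force: 49.8
```

```bash
python3 go.py r2 .102
```

```text
17.45 pos [ 0.5622 -0.2     0.1499] yaw [0.9656 0.26  ] tilt [-0.0005  0.0006]
r2 .102 [0.0009 0.0018 0.0479] norm 0.04794549714365898
```

In the tool's units: 0.02 m is 1, 0.005 m is 0.25.

>>> creep_tool(offsets=[[[0.05,0.1,1],[0,0,0],0.015],[[0,0,1],[0,0,0],0.015],[[0,0,0.25],[0,0,0],0.015],[[0,0,0.05],[0,0,0],0.015],[[0,0,0],[0,0,0],0.015]])

```text
t: 18.08
tool_pos: [0.5642, -0.2024, 0.1044]
tool_rot: [0.0, 0.991, 0.131, 0.0]
contact_force: [0.3, -0.2, -1.2]
width: 0.0276
gripper_force: 49.8
```

>>> creep_tool(offsets=[[[0,0,0.05],[0,0,0],0.015],[[0,0,0.05],[0,0,0],0.015],[[0,0,0],[0,0,0],0.015]])

```text
t: 18.45
tool_pos: [0.5641, -0.2025, 0.1024]
tool_rot: [0.0, 0.991, 0.131, 0.0]
contact_force: [-1.0, 0.7, 3.8]
width: 0.0276
gripper_force: 50.3
```

Touch at 0.1024, as predicted. Releasing.

In the tool's units: -0.05 m is -2.5, -0.03 m is -1.5.

>>> creep_tool(offsets=[[[0,0,0],[0,0,0],0.04],[[0,0,0],[0,0,0],0.05],[[0,0,0],[0,0,0],0.05],[[0,0,0],[0,0,0],0.05],[[0,0,0],[0,0,0],0.05],[[0,0,-1.5],[0,0,0],0.055],[[0,0,-2.5],[0,0,0],0.055],[[0,0,-0.5],[0,0,0],0.055]])

```text
t: 19.45
tool_pos: [0.5648, -0.2029, 0.1952]
tool_rot: [0.002, 0.991, 0.131, 0.002]
contact_force: [0.4, 0.1, 0.6]
width: 0.0553
gripper_force: 0.0
```

```bash
python3 go.py s1 .195 s1 .087
```

```text
19.45 pos [ 0.5648 -0.2029  0.1952] yaw [0.9656 0.2599] tilt [ 0.005  -0.0029]
s1 .195 [ 0.1499 -0.463  -0.0011] norm 0.4867060287458852
s1 .087 [ 0.1495 -0.4635  0.1069] norm 0.49859876217525056
```

>>> creep_tool(offsets=[[[0.75,-2.325,0],[0,0,0],0.055],[[0.75,-2.325,0],[0,0,0],0.055],[[0.75,-2.325,0],[0,0,0],0.055],[[0.75,-2.325,0],[0,0,0],0.055],[[0.75,-2.325,0],[0,0,0],0.055],[[0.75,-2.325,0],[0,0,0],0.055],[[0.75,-2.325,0],[0,0,0],0.055],[[0.75,-2.325,0],[0,0,0],0.055]])

```text
t: 20.45
tool_pos: [0.5829, 0.1895, 0.1911]
tool_rot: [0.0, 0.991, 0.131, -0.001]
contact_force: [0.4, -0.7, -0.2]
width: 0.0547
gripper_force: 0.0
```

>>> creep_tool(offsets=[[[0.75,-2.325,0],[0,0,0],0.055],[[0.7,-2.225,0],[0,0,0],0.055],[[0,0,0],[0,0,0],0.055],[[0,0,0],[0,0,0],0.055]])

```text
t: 20.95
tool_pos: [0.5874, 0.2828, 0.1912]
tool_rot: [0.0, 0.991, 0.131, -0.001]
contact_force: [0.2, -0.8, -0.1]
width: 0.055
gripper_force: 0.0
```

```bash
python3 go.py s1 .195 s1 .087
```

Run:
```python
from workcell import r, imaging, workorder
from h import *
f=imaging.grab_frame("wrist");im=f["pixels"].copy()
u=proj(f,(.5893,.2832,.041));print(u);cv2.drawMarker(im,tuple(int(round(a)) for a in u),(0,0,255),cv2.MARKER_CROSS,9,1)
f=imaging.grab_frame('scene');s=cv2.resize(f['pixels'][110:250,80:220],(384,384))
cv2.imwrite("pics/w1b.png",cv2.resize(np.hstack([im,s]),(798,342)))
```

```text
20.95 pos [0.5874 0.2828 0.1912] yaw [0.9657 0.2597] tilt [-0.0011 -0.0006]
s1 .195 [ 0.0019  0.0001 -0.0038] norm 0.004294733265197799
s1 .087 [0.0021 0.0001 0.1042] norm 0.10417962996690587
[256.3887 190.575 ]
```

View pics/w1b.png

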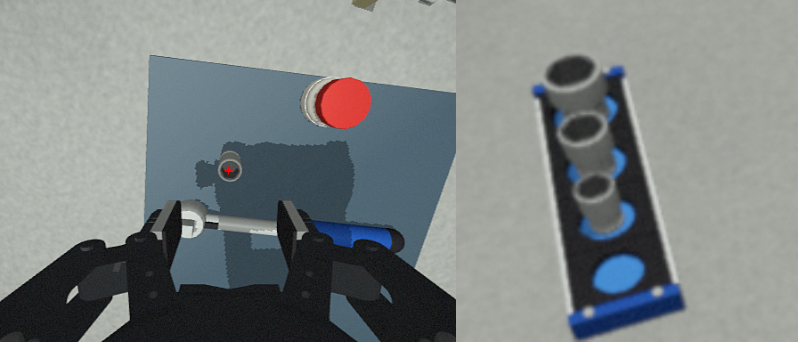

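Sockets 2 to 4 are seated and upright. The socket_1 rim is at (230,169), on the mark, with the ratchet about 60 mm behind the closing line.

>>> creep_tool(offsets=[[[0.1,0,1.8],[0,0,0],0.055],[[0,0,1.8],[0,0,0],0.055],[[0,0,1.6],[0,0,0],0.055],[[0,0,0],[0,0,0],0.02],[[0,0,0],[0,0,0],0.01],[[0,0,0],[0,0,0],0.01],[[0,0,0],[0,0,0],0.01],[[0,0,0],[0,0,0],0.01]], squeeze=40)

```text
t: 22.05
tool_pos: [0.5901, 0.2839, 0.0895]
tool_rot: [-0.0, 0.991, 0.131, 0.001]
contact_force: [-0.8, -1.0, 6.6]
width: 0.0195
gripper_force: 39.7
```

```bash
python3 go.py r1 .145
```

```text
22.05 pos [0.5901 0.2839 0.0895] yaw [0.9657 0.2598] tilt [0.0025 0.0003]
r1 .145 [-0.0985  0.4609 -0.0556] norm 0.4745796344394953
```

In the tool's units: 0.0465 m is 2.325, -0.03 m is -1.5.

>>> creep_tool(offsets=[[[0,0,-1.5],[0,0,0],0.01],[[0,0,-1.5],[0,0,0],0.01],[[-0.5,2.325,0],[0,0,0],0.01],[[-0.5,2.325,0],[0,0,0],0.01],[[-0.5,2.325,0],[0,0,0],0.01],[[-0.5,2.325,0],[0,0,0],0.01],[[-0.5,2.325,0],[0,0,0],0.01],[[-0.5,2.325,0],[0,0,0],0.01]])

```text
t: 23.05
tool_pos: [0.604, -0.0026, 0.1483]
tool_rot: [0.0, 0.991, 0.131, 0.0]
contact_force: [-0.4, 0.7, 0.4]
width: 0.0194
gripper_force: 39.3
```

>>> creep_tool(offsets=[[[-0.5,2.325,0],[0,0,0],0.01],[[-0.5,2.325,0],[0,0,0],0.01],[[-0.5,2.325,0],[0,0,0],0.01],[[-0.45,2.125,0],[0,0,0],0.01],[[0,0,0],[0,0,0],0.01],[[0,0,0],[0,0,0],0.01]])

```text
t: 23.8
tool_pos: [0.6136, -0.1864, 0.1479]
tool_rot: [-0.0, 0.991, 0.131, -0.0]
contact_force: [0.1, 0.0, -0.8]
width: 0.0196
gripper_force: 39.3
```

```bash
python3 go.py r1 .1005
```

```text
23.8 pos [ 0.6136 -0.1864  0.1479] yaw [0.9656 0.2599] tilt [-0.0002  0.0004]
r1 .1005 [0.0009 0.0006 0.0474] norm 0.04743396697175488
```

>>> creep_tool(offsets=[[[0.05,0,1],[0,0,0],0.01],[[0,0,1],[0,0,0],0.01],[[0,0,0.25],[0,0,0],0.01],[[0,0,0.05],[0,0,0],0.01],[[0,0,0],[0,0,0],0.01]])

```text
t: 24.42
tool_pos: [0.6147, -0.1868, 0.102]
tool_rot: [0.0, 0.991, 0.131, 0.0]
contact_force: [0.1, -0.3, -0.6]
width: 0.0197
gripper_force: 39.2
```

>>> creep_tool(offsets=[[[0,0,0.05],[0,0,0],0.01],[[0,0,0.05],[0,0,0],0.01],[[0,0,0],[0,0,0],0.01]])

```text
t: 24.8
tool_pos: [0.6147, -0.1868, 0.1005]
tool_rot: [0.0, 0.991, 0.131, 0.0]
contact_force: [-2.3, 0.9, 4.8]
width: 0.0196
gripper_force: 39.8
```

Touching. I'll release, retreat, move aside and look.

>>> creep_tool(offsets=[[[0,0,0],[0,0,0],0.03],[[0,0,0],[0,0,0],0.045],[[0,0,0],[0,0,0],0.045],[[0,0,0],[0,0,0],0.045],[[0,0,0],[0,0,0],0.045],[[0,0,-1.5],[0,0,0],0.045],[[0,0,-2.5],[0,0,0],0.045],[[0,0,-1.5],[0,0,0],0.045]])

```text
t: 25.8
tool_pos: [0.6149, -0.1869, 0.2125]
tool_rot: [0.001, 0.991, 0.131, 0.001]
contact_force: [-0.2, 0.5, -0.4]
width: 0.0449
gripper_force: 0.0
```

>>> creep_tool(offsets=[[[0,-2,0],[0,0,0],0.045],[[0,-2,0],[0,0,0],0.045],[[0,-2,0],[0,0,0],0.045],[[0,-2,0],[0,0,0],0.045],[[0,0,0],[0,0,0],0.045],[[0,0,0],[0,0,0],0.045]])

```text
t: 26.55
tool_pos: [0.5733, -0.0327, 0.21]
tool_rot: [0.0, 0.991, 0.131, 0.0]
contact_force: [-0.1, -1.2, -0.9]
width: 0.0449
gripper_force: 0.0
```

Run:
```python
from workcell import r, imaging, workorder
from h import *
a=imaging.grab_frame("scene")["pixels"];b=imaging.grab_frame("top")["pixels"]
k=lambda i:cv2.resize(i,(400,400),interpolation=cv2.INTER_CUBIC)
cv2.imwrite("pics/end.png",np.hstack([k(a[110:250,80:220]),k(b[125:255,285:415])]))
cv2.imwrite("pics/end2.png",a)
```

```text
(no output)
```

View pics/end.png

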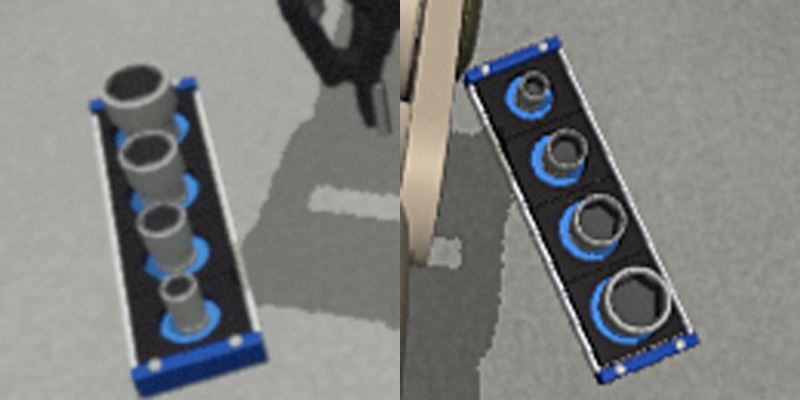

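View pics/end2.png

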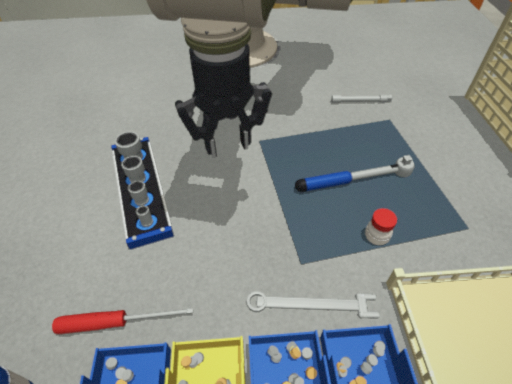

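All four sockets stand upright in size order, each with blue floor visible around its foot. The ratchet and jar have not moved, and the gripper is clear of everything.

```bash
python3 -c "
from workcell import r, imaging, workorder
print(workorder.hand_in())"
```

```text
the job is handed in; nothing more can be done
None
```

The four sockets stand upright in their matching recesses, smallest to largest, and are released; the ratchet and jar were left where they were, and the job was handed in at about 27 s (no verdict was returned).

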